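# Rack the ink cartridges valve end down

### The arm

A 6-joint arm with a two-finger parallel gripper is mounted at the origin on the work surface; the furniture and walls round the work are solid. World frame = base frame: x ahead of the robot, y to its left, z up, the work surface at z = 0. Lengths are in m, angles in degrees, forces in N, time in s.
With the tool pointing down it reaches from about 0.3 to 0.75 m from the base axis. Payload 8.5 kg.
Tool frame: the origin (TCP) lies midway between the tips of the shut fingers; the grasp point (between the pads) lies env.tcp_to_grasp behind it (env.tcp_to_grasp is the distance from the TCP to the grasp point, in m); z points along the fingers, y is the line along which they close (so a half turn about z gives the same grasp; the last joint's range is limited). The gripper opens to 85 mm and grips with 20 to 120 N. Pads are 22 mm wide; open, the fingers measure 114 mm over their backs; the gripper's body (76 mm by 85 mm) begins 54 mm behind the grasp point. The pads swing forward as they close: fully open they stand 13 mm farther back than shut.
Start: joints at [-80.289, 21.807, 74.336, -0, 83.858, -12.336], TCP at [0.206, -0.51, 0.231] pointing down, gripper open.
Joint ranges: [-178.18, 178.18], [-50.72, 133.34], [12.68, 142.11], [-81.47, 261.47], [9.98, 163.14], [-165.26, 165.26]. Speed limits (degrees/s): [136.94, 136.94, 180, 180, 180, 180].

### API

Orientations are given as a 3x3 rotation matrix whose columns are the frame's x, y, z axes.
In Python, from rig import observe, optics, job, env gives the robot as it stands. The module is installed in compiled form; this text tells all that it offers.
- The arm moves only by the shell command python3 -m jog 'ROWS' [FORCE]. ROWS is JSON, a list of rows, each a list of 7 numbers: the turn, a rotation vector about the tool's x, y, z in rad, then the shift along the tool's x, y, z in m, then the opening in per cent of the stroke, from 0 (shut) to 100 (fully open). A call has 1 to 10 rows; each row shifts and turns the commanded pose from where the row before left it, along the tool's axes as they then stand; what a row does not reach is not made up. A row lasts 1/8 s, in which the tool goes at most 62.5 mm and 10.7 degrees, less where a joint would pass 70% of its speed; a pose out of reach is approached as far as the arm can. A call is refused whole if a number of a shift passes 0.0625 or a number of a turn 0.188, either way. A call with a gripper value outside its range is refused whole. The fingers move at their own pace and stop on an object; FORCE is the grip in N (left out, the last holds). Time passes only in rows, so rows that do not move let the fingers close. It gives the time, the measured TCP pose, the force, the opening and the grip force at its end, in the units of the state.
- observe(): the state, without advancing time (a new reading comes with each control period).
- optics.get_image(name): name is "side" or "top" or "wrist"; returns a dict with "pixels" (420x560x3 uint8, red, green, blue), "mtx" (3x3 intrinsics, pixels), "dist_coeffs" ([k1, k2, p1, p2, k3] as OpenCV has them; the pictures are not rectified), "rvec" (rotation vector, rad) and "tvec" (3), from world to camera coordinates, as OpenCV has them. Camera axes: x right, y down, z forward; pixel columns grow to the right and rows downward; lengths in m; the calibration is good to about 2 mm. A picture is of the moment at which its call begins. There is no depth.
- job.close_job(): hands the job in; it is judged then, once.
The state is a dict: "time_s": time; "q": joint angles; "qvel": joint speeds; "joint_efforts": joint torques, N m; "position": TCP position; "tool_rot": TCP orientation; "ft_force": force on the tool from outside, world axes, zero at the start; "wrist_torque": the same for the moment, N m; "grip_width": finger opening in m; "gripper_force": force on a finger pad.
Only numpy, scipy, OpenCV 4.12 (cv2) and the standard library are available. Lean on these libraries where they do the work, as an engineer would, in place of code of your own. Each camera call takes 0.05 s, during which the arm holds its last target. There are 200 camera calls.

### The job

Swing the rack's clamp lever open and lay every ink cartridge on the table into a cradle of its own in the sloping rack, down against the low stop, with its heavy valve end at the low end; the ends look alike, so find the heavy one by lifting the cartridge at mid-length. When all are in, swing the clamp lever fully shut over them. Leave the red-lidded ink jar beside the rack where it stands.

Things in the scene. Friction and masses are not known exactly. Their poses are not given: they have to be found in the camera images.
- clamp_grip (a point): middle of the red round grip of the rack's clamp lever: 14 mm thick, 75 mm long, parallel to the hinge, standing out free beyond the far side of the rack, 110 mm above the table when shut (this point is 44 mm beyond the lever's arm). It travels on a circle of 86 mm radius about clamp_hinge
- clamp_hinge (a point): point on the clamp lever's hinge line (fixed on the rack), opposite the middle of the grip. Its y axis is the hinge line, pointing towards the grip's end; its x axis is level and points to the rack's high side (to the robot's right); its z axis is up
- clamp (a joint): angle of the clamp lever, rad: 0 fully shut (its steel cross bar lies 6 mm over the stored cartridges), grows as the grip goes up and over towards the high side, 2.2 at the open stop. Friction hinge: it stays where it is left and takes about 2 N at the grip. Above 1.6 the cradles are clear; its bar then stands up to 245 mm high over the high side
- rack: plywood rack on the table, 175 x 208 mm; origin under its middle, x axis to its high side (the robot's right), y axis away from the robot. Three open cradles slope 35 degrees, low end to the robot's left, 56 mm apart. White fins 16 mm high near both ends of each cradle leave 36 mm for the 26 mm wide cartridge; between them 70 mm of the cartridge's middle is free for fingers, above and below
- slot1 (a point): far cradle of the rack: where the centre of a cartridge lying home in it is. x axis runs uphill along the cradle, z axis is square to the slope, y axis away from the robot. The cartridge lies on two cross rails 13 mm below this point (along z), its low end against a stop 66 mm downhill (1 mm to spare), 20 mm high
- slot2 (a point): middle cradle of the rack: where the centre of a cartridge lying home in it is. x axis runs uphill along the cradle, z axis is square to the slope, y axis away from the robot. The cartridge lies on two cross rails 13 mm below this point (along z), its low end against a stop 66 mm downhill (1 mm to spare), 20 mm high
- slot3 (a point): near cradle of the rack: where the centre of a cartridge lying home in it is. x axis runs uphill along the cradle, z axis is square to the slope, y axis away from the robot. The cartridge lies on two cross rails 13 mm below this point (along z), its low end against a stop 66 mm downhill (1 mm to spare), 20 mm high
- cartridge_orange_mid (a point): centre of the ink cartridge with the orange middle band: white square stick 130 x 26 x 26 mm, 0.30 kg, lying flat, x axis along it; black caps alike at both ends. In one end, 45 mm from the middle, hides a brass valve (0.21 kg): held at mid-length that end pulls down with 0.10 N m. Which end (+x or -x) cannot be seen and must be felt
- cartridge_blue_mid (a point): centre of the ink cartridge with the blue middle band: white square stick 130 x 26 x 26 mm, 0.30 kg, lying flat, x axis along it; black caps alike at both ends. In one end, 45 mm from the middle, hides a brass valve (0.21 kg): held at mid-length that end pulls down with 0.10 N m. Which end (+x or -x) cannot be seen and must be felt. May be absent
- cartridge_green_mid (a point): centre of the ink cartridge with the green middle band: white square stick 130 x 26 x 26 mm, 0.30 kg, lying flat, x axis along it; black caps alike at both ends. In one end, 45 mm from the middle, hides a brass valve (0.21 kg): held at mid-length that end pulls down with 0.10 N m. Which end (+x or -x) cannot be seen and must be felt. May be absent
- cartridge_yellow_mid (a point): centre of the ink cartridge with the yellow middle band: white square stick 130 x 26 x 26 mm, 0.30 kg, lying flat, x axis along it; black caps alike at both ends. In one end, 45 mm from the middle, hides a brass valve (0.21 kg): held at mid-length that end pulls down with 0.10 N m. Which end (+x or -x) cannot be seen and must be felt. May be absent
- ink_jar_madder: closed ink jar with a red lid, 68 x 68 x 63 mm, bystander to the left of the rack; origin at the centre of its underside

How it is judged (in metres and radians):
On the way, in this order (a step that is already met when the one before it is completed fails the run):
1. the clamp lever is swung open (beyond 1.6 rad) (value of joint clamp above 1.6 rad), for 0.2 s.
2. with the lever open, every cartridge lies home in a cradle, heavy end low (((distance between cartridge_orange_mid and slot1 below 0.015 m and angle between the x axis of cartridge_orange_mid and the x axis of slot1, either way round below 0.15 rad and x of orange_valve_core in the frame of slot1 below -0.02 m) or (distance between cartridge_orange_mid and slot2 below 0.015 m and angle between the x axis of cartridge_orange_mid and the x axis of slot2, either way round below 0.15 rad and x of orange_valve_core in the frame of slot2 below -0.02 m) or (distance between cartridge_orange_mid and slot3 below 0.015 m and angle between the x axis of cartridge_orange_mid and the x axis of slot3, either way round below 0.15 rad and x of orange_valve_core in the frame of slot3 below -0.02 m)) and ((distance between cartridge_blue_mid and slot1 below 0.015 m and angle between the x axis of cartridge_blue_mid and the x axis of slot1, either way round below 0.15 rad and x of blue_valve_core in the frame of slot1 below -0.02 m) or (distance between cartridge_blue_mid and slot2 below 0.015 m and angle between the x axis of cartridge_blue_mid and the x axis of slot2, either way round below 0.15 rad and x of blue_valve_core in the frame of slot2 below -0.02 m) or (distance between cartridge_blue_mid and slot3 below 0.015 m and angle between the x axis of cartridge_blue_mid and the x axis of slot3, either way round below 0.15 rad and x of blue_valve_core in the frame of slot3 below -0.02 m)) and ((distance between cartridge_green_mid and slot1 below 0.015 m and angle between the x axis of cartridge_green_mid and the x axis of slot1, either way round below 0.15 rad and x of green_valve_core in the frame of slot1 below -0.02 m) or (distance between cartridge_green_mid and slot2 below 0.015 m and angle between the x axis of cartridge_green_mid and the x axis of slot2, either way round below 0.15 rad and x of green_valve_core in the frame of slot2 below -0.02 m) or (distance between cartridge_green_mid and slot3 below 0.015 m and angle between the x axis of cartridge_green_mid and the x axis of slot3, either way round below 0.15 rad and x of green_valve_core in the frame of slot3 below -0.02 m)) and ((distance between cartridge_yellow_mid and slot1 below 0.015 m and angle between the x axis of cartridge_yellow_mid and the x axis of slot1, either way round below 0.15 rad and x of yellow_valve_core in the frame of slot1 below -0.02 m) or (distance between cartridge_yellow_mid and slot2 below 0.015 m and angle between the x axis of cartridge_yellow_mid and the x axis of slot2, either way round below 0.15 rad and x of yellow_valve_core in the frame of slot2 below -0.02 m) or (distance between cartridge_yellow_mid and slot3 below 0.015 m and angle between the x axis of cartridge_yellow_mid and the x axis of slot3, either way round below 0.15 rad and x of yellow_valve_core in the frame of slot3 below -0.02 m)) and value of joint clamp above 1.2 rad), for 0.2 s.
3. the clamp lever is swung fully shut (value of joint clamp below 0.15 rad), for 0.2 s.
At the end, for the whole second after the job is handed in: every cartridge that is there lies at rest in a cradle of the rack, its centre within 15 mm of the home position and its length within 0.15 rad of the cradle's, heavy end at the low end, and the clamp lever is shut (below 0.15 rad) (((distance between cartridge_orange_mid and slot1 below 0.015 m and angle between the x axis of cartridge_orange_mid and the x axis of slot1, either way round below 0.15 rad and x of orange_valve_core in the frame of slot1 below -0.02 m) or (distance between cartridge_orange_mid and slot2 below 0.015 m and angle between the x axis of cartridge_orange_mid and the x axis of slot2, either way round below 0.15 rad and x of orange_valve_core in the frame of slot2 below -0.02 m) or (distance between cartridge_orange_mid and slot3 below 0.015 m and angle between the x axis of cartridge_orange_mid and the x axis of slot3, either way round below 0.15 rad and x of orange_valve_core in the frame of slot3 below -0.02 m)) and ((distance between cartridge_blue_mid and slot1 below 0.015 m and angle between the x axis of cartridge_blue_mid and the x axis of slot1, either way round below 0.15 rad and x of blue_valve_core in the frame of slot1 below -0.02 m) or (distance between cartridge_blue_mid and slot2 below 0.015 m and angle between the x axis of cartridge_blue_mid and the x axis of slot2, either way round below 0.15 rad and x of blue_valve_core in the frame of slot2 below -0.02 m) or (distance between cartridge_blue_mid and slot3 below 0.015 m and angle between the x axis of cartridge_blue_mid and the x axis of slot3, either way round below 0.15 rad and x of blue_valve_core in the frame of slot3 below -0.02 m)) and ((distance between cartridge_green_mid and slot1 below 0.015 m and angle between the x axis of cartridge_green_mid and the x axis of slot1, either way round below 0.15 rad and x of green_valve_core in the frame of slot1 below -0.02 m) or (distance between cartridge_green_mid and slot2 below 0.015 m and angle between the x axis of cartridge_green_mid and the x axis of slot2, either way round below 0.15 rad and x of green_valve_core in the frame of slot2 below -0.02 m) or (distance between cartridge_green_mid and slot3 below 0.015 m and angle between the x axis of cartridge_green_mid and the x axis of slot3, either way round below 0.15 rad and x of green_valve_core in the frame of slot3 below -0.02 m)) and ((distance between cartridge_yellow_mid and slot1 below 0.015 m and angle between the x axis of cartridge_yellow_mid and the x axis of slot1, either way round below 0.15 rad and x of yellow_valve_core in the frame of slot1 below -0.02 m) or (distance between cartridge_yellow_mid and slot2 below 0.015 m and angle between the x axis of cartridge_yellow_mid and the x axis of slot2, either way round below 0.15 rad and x of yellow_valve_core in the frame of slot2 below -0.02 m) or (distance between cartridge_yellow_mid and slot3 below 0.015 m and angle between the x axis of cartridge_yellow_mid and the x axis of slot3, either way round below 0.15 rad and x of yellow_valve_core in the frame of slot3 below -0.02 m)) and value of joint clamp below 0.15 rad and linear speed of each of cartridge_orange, cartridge_blue, cartridge_green, cartridge_yellow below 0.02 m/s); the robot touches nothing.
It fails at once if the red-lidded ink jar is moved by more than 30 mm (distance of ink_jar_madder from where it was at the start of the episode above 0.03 m).
Of cartridge_blue, cartridge_green, cartridge_yellow only 1 to 2 are there at a start; the rules pass over those that are not, and their reading is None.
At some moment in a run one of cartridge_orange, cartridge_blue, cartridge_green, cartridge_yellow may be knocked a few centimetres aside while the robot is not near it.
It also fails if it takes over 210 s, if anything falls off the work surface, if the arm or the gripper's body presses on something with over 40 N, if the wrist force passes 120 N, or if a joint passes its speed limit or range.

## Working session

There is one attempt and no reset: what is moved stays moved. The work goes in short steps, Python scripts to look and compute and a shell command to move; the robot and the scene stay as the last step left them, time stands still between calls to the robot, and variables do not carry over. Pictures are saved under pics/ and viewed, at most 16 in all, crops included, and the job is handed in when it is done.

```bash
mkdir -p pics
cat > h.py <<'E'
import cv2,numpy as np
from rig import observe,optics,job,env
def snap(n,f):
    im=optics.get_image(n); cv2.imwrite('pics/'+f,im['pixels'][:,:,::-1]); np.savez(''+f+'.npz',**im); return im
def ray(im,uv):
    R,_=cv2.Rodrigues(np.array(im['rvec'],float)); t=np.array(im['tvec'],float).ravel()
    p=cv2.undistortPoints(np.array(uv,float).reshape(-1,1,2),np.array(im['mtx']),np.array(im['dist_coeffs'])).reshape(-1,2)
    d=np.c_[p,np.ones(len(p))]@R; return -R.T@t,d
def onz(im,uv,z):
    c,d=ray(im,uv); return c+d*((z-c[2])/d[:,2])[:,None]
def tri(i1,p1,i2,p2):
    c1,d1=ray(i1,[p1]);c2,d2=ray(i2,[p2]);d1=d1[0];d2=d2[0]
    s=np.linalg.lstsq(np.c_[d1,-d2],c2-c1,rcond=None)[0]
    a=c1+s[0]*d1;b=c2+s[1]*d2; return (a+b)/2,np.linalg.norm(a-b)
def proj(im,P): return cv2.projectPoints(np.array(P,float).reshape(-1,1,3),np.array(im['rvec'],float),np.array(im['tvec'],float),np.array(im['mtx']),np.array(im['dist_coeffs']))[0].reshape(-1,2)
def load(f): return dict(np.load(''+f+'.npz'))
E
python3 - <<'E'
from h import *
a=snap('top','top1.png');b=snap('side','side1.png')
for i in(a,b):print(ray(i,[[280,210]]))
s=observe();print(s['position'],s['tool_rot'],s['ft_force'],s['grip_width'],env.tcp_to_grasp)
E
```

```text
(array([0.33447373, 0.04685088, 1.39041398]), array([[ 0.0968396 , -0.0089254 , -0.99533359]]))
(array([0.33855922, 0.9481601 , 0.92418657]), array([[ 0.09222626, -0.76219278, -0.64093122]]))
[ 0.2063831  -0.50953001  0.23080495] [[ 9.26879678e-01  3.75358510e-01 -2.24854516e-04]
 [ 3.75358491e-01 -9.26878892e-01  1.23371969e-03]
 [ 2.54674281e-04 -1.22791076e-03 -9.99999214e-01]] [0.40881204 0.3449511  0.18358434] 0.08539692103883803 0.0187
```

View pics/top1.png

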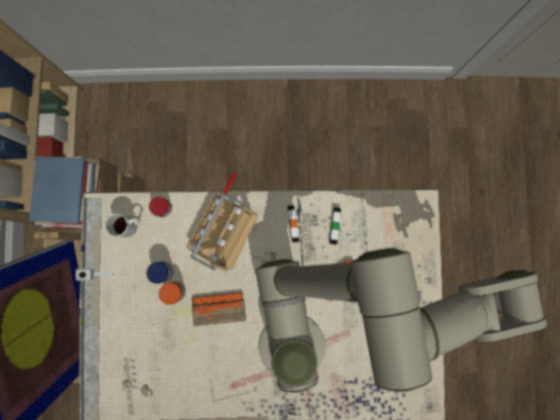

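View pics/side1.png

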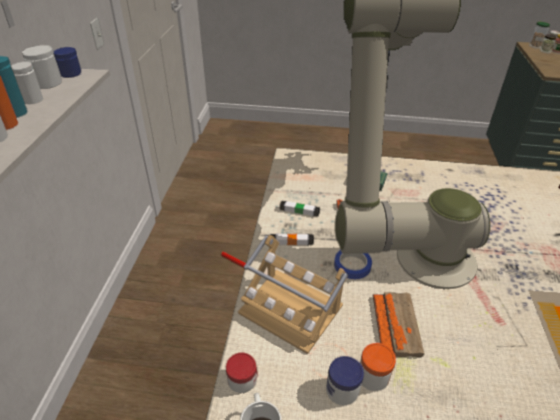

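Top: the rack is around (222,232) with its red grip at (230,183). The orange cartridge is at (293,223) and the green at (335,225). The madder jar is at (159,206). I'll enlarge both views.

Run:
```python
from h import *
a=cv2.imread('pics/top1.png')[165:285,140:300];b=cv2.imread('pics/side1.png')[165:365,205:405]
cv2.imwrite('pics/c1.png',cv2.resize(a,(800,600),interpolation=cv2.INTER_CUBIC))
cv2.imwrite('pics/c2.png',cv2.resize(b,(600,600),interpolation=cv2.INTER_CUBIC))
```

```text
(no output)
```

View pics/c1.png

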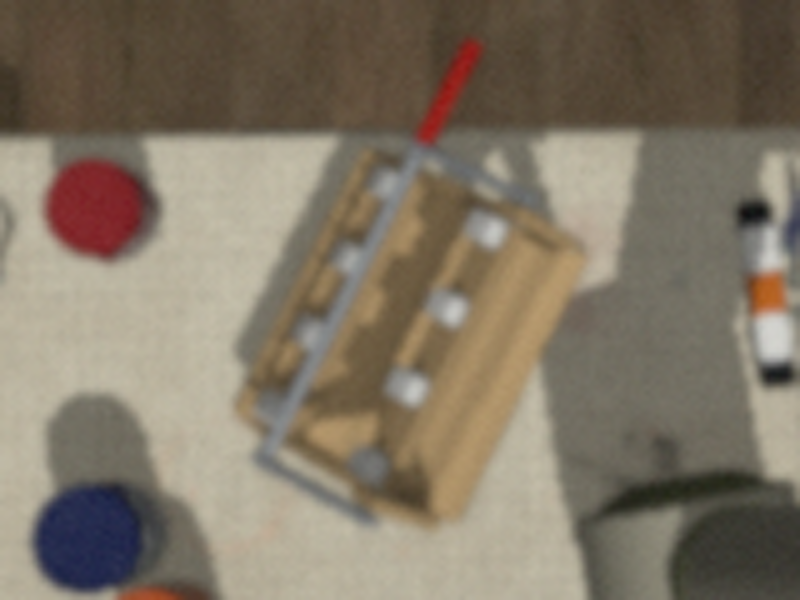

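View pics/c2.png

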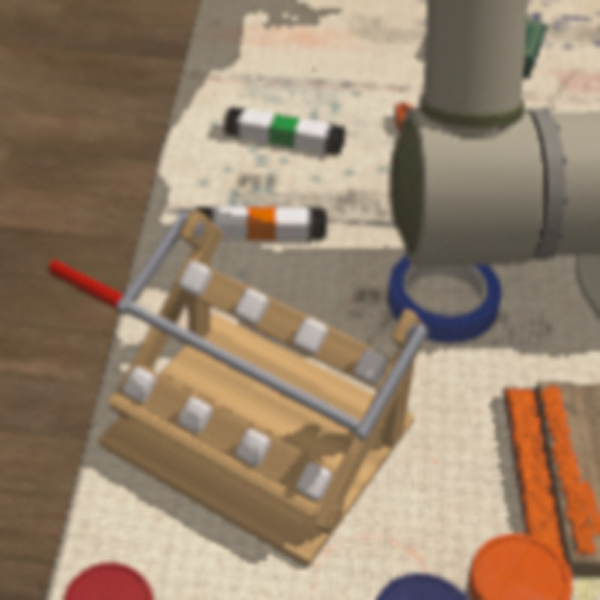

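Run:
```python
from h import *
np.set_printoptions(precision=4,suppress=True)
a=load('top1.png');b=load('side1.png')
A=lambda p:np.array(p)/5+[140,165]
B=lambda p:np.array(p)/3+[205,165]
f={'grip_far':((472,45),(55,266)),'grip_near':((427,140),(120,300)),
'L1':((385,183),(140,385)),'L2':((348,258),(195,412)),'L3':((310,332),(254,447)),'L4':((272,403),(315,480)),
'H1':((488,230),(195,278)),'H2':((447,307),(252,305)),'H3':((408,385),(311,333)),'H4':((370,465),(369,365)),
'hinge_far':((535,200),(190,215)),'hinge_near':((370,520),(418,330)),'armcorner_far':((420,150),(123,303)),'armcorner_near':((265,455),(362,428))}
P={}
for k,(p,q) in f.items():
    P[k],e=tri(a,A(p),b,B(q));print(k,P[k],round(e,4))
L=np.array([P['L%d'%i] for i in (1,2,3,4)]);H=np.array([P['H%d'%i] for i in (1,2,3,4)])
y=L[0]-L[3]+H[0]-H[3];y[2]=0;y/=np.linalg.norm(y);print('yaxis',y,np.degrees(np.arctan2(y[1],y[0])))
d=H.mean(0)-L.mean(0);print('up dir',d,np.linalg.norm(d),np.degrees(np.arctan2(d[2],np.hypot(d[0],d[1]))))
c=(H.mean(0)+L.mean(0))/2;print('centre',c,np.linalg.norm(L[0]-L[3])/3,np.linalg.norm(H[0]-H[3])/3)
# cartridges
for n,col in(('top',a),('side',b)):
  hsv=cv2.cvtColor(col['pixels'],cv2.COLOR_RGB2HSV)
  for c_,lo,hi in(('orange',(5,150,100),(18,255,255)),('green',(45,90,40),(85,255,255)),('yellow',(22,150,100),(34,255,255)),('blue',(105,120,40),(130,255,255))):
    _,_,st,ce=cv2.connectedComponentsWithStats(cv2.inRange(hsv,lo,hi))
    for s,x in list(zip(st,ce))[1:]:
      if 12<s[4]<400:print(n,c_,x.round(1),s[4],onz(col,[x],.024)[0])
```

```text
grip_far [0.5745 0.1813 0.1198] 0.0032
grip_near [0.5134 0.2104 0.1184] 0.0027
L1 [0.4926 0.2465 0.0577] 0.0035
L2 [0.4426 0.2706 0.0613] 0.0023
L3 [0.3925 0.2964 0.0585] 0.0039
L4 [0.3438 0.3215 0.0593] 0.007
H1 [0.4563 0.1718 0.1128] 0.0008
H2 [0.4061 0.1978 0.1153] 0.0022
H3 [0.3561 0.2226 0.1166] 0.0029
H4 [0.3069 0.2472 0.1139] 0.0001
hinge_far [0.4682 0.1383 0.1529] 0.0065
hinge_near [0.2735 0.241  0.1532] 0.0009
armcorner_far [0.5084 0.2149 0.12  ] 0.0006
armcorner_near [0.3115 0.3135 0.119 ] 0.0045
yaxis [ 0.8929 -0.4502  0.    ] -26.75896010884766
up dir [-0.0365 -0.0739  0.0555] 0.09937222611930191 33.948162965468825
centre [0.3996 0.2468 0.0869] 0.05556997693683214 0.05579258353585479
top orange [292.6 223.1] 35 [ 0.4219 -0.0081  0.024 ]
top orange [169.8 293. ] 351 [0.187  0.4122 0.024 ]
top green [334.9 225.3] 44 [ 0.4129 -0.1535  0.024 ]
top blue [ 3.8 61.3] 50 [1.0354 1.0607 0.024 ]
top blue [14.5 78.1] 23 [0.9669 1.0117 0.024 ]
top blue [ 3.5 79.8] 15 [0.9623 1.0553 0.024 ]
top blue [ 12.  148.5] 31 [0.6995 1.0005 0.024 ]
top blue [157.6 272.2] 276 [0.2575 0.4551 0.024 ]
side orange [291.5 238.6] 81 [0.418  0.0016 0.024 ]
side orange [556.9 310.8] 62 [-0.2791  0.1718  0.024 ]
side orange [408.6 329.8] 18 [0.1044 0.2779 0.024 ]
side green [542.5  23.7] 24 [-1.009  -2.2918  0.024 ]
side green [299.1 207.7] 59 [ 0.4099 -0.1422  0.024 ]
side blue [61.7 50.6] 36 [ 1.8469 -1.3182  0.024 ]
side blue [337.8 259.9] 47 [0.2813 0.0689 0.024 ]
side blue [361.4 267.9] 126 [0.2163 0.0902 0.024 ]
```

```bash
R='' ; python3 -m jog '[[0,0,0,0.0325,-0.029,-0.03,100],[0,0,0,0.0325,-0.029,-0.03,100],[0,0,0,0.0325,-0.029,0,100],[0,0,0,0.0325,-0.029,0,100],[0,0,0,0.0325,-0.029,0,100],[0,0,0,0.0325,-0.029,0,100],[0,0,0,0.0325,-0.029,0,100],[0,0,0,0.0325,-0.029,0,100],[0,0,0,0.0325,-0.029,0,100]]'
python3 -m jog '[[0,0,0,0.0325,-0.029,0,100],[0,0,0,0.0325,-0.029,0,100],[0,0,0,0.0325,-0.029,0,100],[0,0,0,0.0325,-0.029,0,100],[0,0,0,0.0325,-0.029,0,100],[0,0,0,0.0325,-0.029,0,100],[0,0,0,0.0325,-0.029,0,100],[0,0,0,0.0325,-0.029,0,100],[0,0,0,0.0325,-0.029,0,100]]'
python3 -m jog '[[0,0,-0.176,0,0,0,100],[0,0,-0.176,0,0,0,100],[0,0,-0.176,0,0,0,100],[0,0,-0.176,0,0,0,100],[0,0,-0.176,0,0,0,100],[0,0,-0.176,0,0,0,100],[0,0,-0.176,0,0,0,100]]'
python3 -m jog '[[0,0,-0.176,0,0,0,50],[0,0,-0.176,0,0,0,50],[0,0,-0.176,0,0,0,50],[0,0,-0.176,0,0,0,50],[0,0,-0.176,0,0,0,50],[0,0,-0.176,0,0,0,50],[0,0,0,0,0,0,50]]'
cat > st.py <<'E'
from h import *
import sys
np.set_printoptions(precision=4,suppress=True)
s=observe();R=np.array(s['tool_rot']);p=np.array(s['position'])
print('p',p,'yawY',np.degrees(np.arctan2(R[1,1],R[0,1])).round(1),'z',R[:,2],'grip',round(s['grip_width'],4),round(s['gripper_force'],1),'t',round(s['time_s'],2),'q',np.round(s['q'],0))
print('F',np.array(s['ft_force']),'T',np.array(s['wrist_torque']))
E
python3 st.py; python3 -c "
from h import *
snap('wrist','w1.png')
a=load('w1.png');print(proj(a,[[.544,.196,.115],[.5745,.1813,.115],[.5134,.2104,.115]]))
snap('top','top2.png');snap('side','side2.png')"
```

```text
time_s: 1.23
position: [0.3799, -0.1566, 0.2912]
tool_rot: [[0.927, 0.375, -0.0], [0.375, -0.927, 0.0], [-0.0, -0.0, -1.0]]
ft_force: [-0.8, -0.3, 0.3]
grip_width: 0.0855
gripper_force: 0.0
time_s: 2.35
position: [0.5531, 0.195, 0.2909]
tool_rot: [[0.927, 0.375, -0.001], [0.375, -0.927, -0.0], [-0.001, -0.0, -1.0]]
ft_force: [0.1, -0.8, 0.3]
grip_width: 0.0858
gripper_force: 0.0
time_s: 3.22
position: [0.5526, 0.1936, 0.2909]
tool_rot: [[-0.052, 0.999, -0.001], [0.999, 0.052, -0.0], [-0.0, -0.001, -1.0]]
ft_force: [0.4, 0.7, 0.4]
grip_width: 0.0848
gripper_force: 0.0
time_s: 4.1
position: [0.5526, 0.1936, 0.2909]
tool_rot: [[-0.891, 0.453, -0.001], [0.453, 0.891, -0.0], [0.001, -0.0, -1.0]]
ft_force: [0.1, -0.9, 0.4]
grip_width: 0.0427
gripper_force: 0.0
p [0.5526 0.1936 0.2909] yawY 63.0 z [-0.0008 -0.0001 -1.    ] grip 0.0427 0.0 t 4.1 q [  8.  24.  62.  -0.  95. -55.]
F [ 0.1144 -0.9118  0.4212] T [ 0.0561  0.0238 -0.0028]
[[282.12642328 183.7640341 ]
 [282.85998753 215.19754992]
 [281.03931821 150.51554967]]
```

View pics/w1.png

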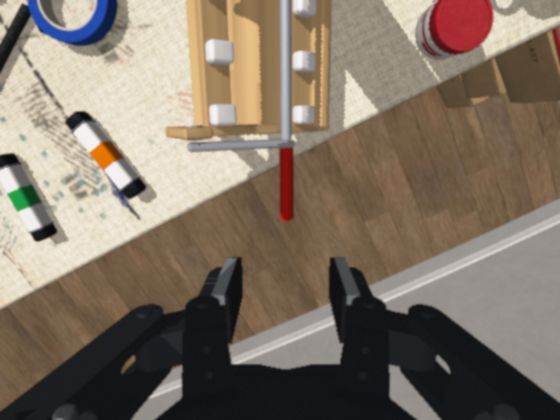

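View pics/top2.png

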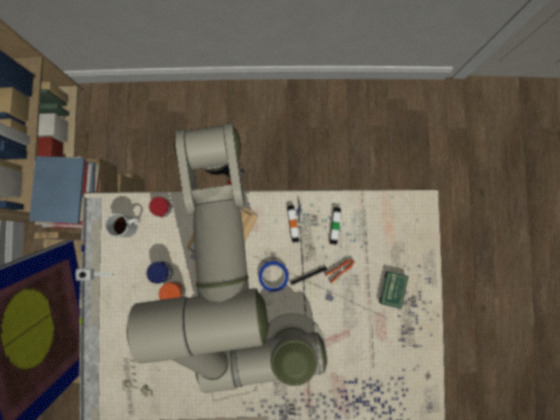

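Only orange and green are present, and the rest is clutter (tape, pen, clippers, box). In the wrist view the rod at column 287 is centred between the fingers, so I'll go down and grip it.

```bash
python3 -m jog '[[0,0,0,0,0.002,0.049,50],[0,0,0,0,0,0.049,50],[0,0,0,0,0,0.049,50],[0,0,0,0,0,0.045,50],[0,0,0,0,0,0,50]]' 30
python3 -m jog '[[0,0,0,0,0,0,0],[0,0,0,0,0,0,0],[0,0,0,0,0,0,0],[0,0,0,0,0,0,0]]' 30; python3 st.py
```

```text
time_s: 4.88
position: [0.5521, 0.1952, 0.0968]
tool_rot: [[-0.891, 0.453, -0.007], [0.453, 0.891, -0.001], [0.005, -0.004, -1.0]]
ft_force: [-0.6, -0.1, 0.4]
grip_width: 0.0426
gripper_force: 0.0
time_s: 5.38
position: [0.5539, 0.1941, 0.1015]
tool_rot: [[-0.892, 0.452, 0.002], [0.452, 0.892, -0.002], [-0.003, -0.001, -1.0]]
ft_force: [-2.9, -8.1, 3.9]
grip_width: 0.013
gripper_force: 29.7
p [0.5539 0.1941 0.1015] yawY 63.1 z [ 0.0018 -0.0025 -1.    ] grip 0.013 29.7 t 5.38 q [  8.  32.  79.  -0.  68. -55.]
F [-2.9278 -8.0895  3.926 ] T [-1.3385  0.5561  0.0661]
```

```bash
python3 -m jog '[[0,0,0,0,0.0025,-0.0082,0],[0,0,0,0,0.0025,-0.0082,0],[0,0,0,0,0.0008,-0.0085,0],[0,0,0,0,0.0008,-0.0085,0],[0,0,0,0,-0.0009,-0.0085,0],[0,0,0,0,-0.0009,-0.0085,0],[0,0,0,0,-0.0026,-0.0081,0],[0,0,0,0,-0.0026,-0.0081,0]]' 30
python3 st.py
```

```text
time_s: 6.38
position: [0.5527, 0.1926, 0.1661]
tool_rot: [[-0.891, 0.453, -0.002], [0.453, 0.891, -0.005], [-0.0, -0.005, -1.0]]
ft_force: [-1.8, -14.6, -14.1]
grip_width: 0.0131
gripper_force: 30.2
p [0.5527 0.1926 0.1661] yawY 63.1 z [-0.0024 -0.0047 -1.    ] grip 0.0131 30.2 t 6.38 q [  8.  28.  75.  -0.  77. -55.]
F [ -1.754  -14.6201 -14.0782] T [-1.889   0.1223  0.0236]
```

```bash
python3 -m jog '[[0,0,0,0,-0.0055,-0.0075,0],[0,0,0,0,-0.0055,-0.0075,0],[0,0,0,0,-0.0055,-0.0065,0],[0,0,0,0,-0.0055,-0.0065,0],[0,0,0,0,-0.0067,-0.0053,0],[0,0,0,0,-0.0067,-0.0053,0],[0,0,0,0,-0.0076,-0.0038,0],[0,0,0,0,-0.0076,-0.0038,0]]' 30
python3 st.py
```

```text
time_s: 7.38
position: [0.5322, 0.151, 0.2148]
tool_rot: [[-0.892, 0.451, 0.008], [0.451, 0.892, 0.003], [-0.005, 0.006, -1.0]]
ft_force: [5.9, 4.4, 2.3]
grip_width: 0.0128
gripper_force: 29.1
p [0.5322 0.151  0.2148] yawY 63.2 z [ 0.0077  0.003  -1.    ] grip 0.0128 29.1 t 7.38 q [  4.  23.  76.   0.  81. -60.]
F [5.9234 4.418  2.2885] T [ 0.9004 -1.1066 -0.0149]
```

```bash
python3 -m jog '[[0,0,0,0,-0.0083,-0.0023,0],[0,0,0,0,-0.0083,-0.0023,0],[0,0,0,0,-0.0085,-0.0006,0],[0,0,0,0,-0.0085,-0.0006,0],[0,0,0,0,-0.008,0.0010,0],[0,0,0,0,0,0,0]]' 30
python3 st.py
```

```text
time_s: 8.12
position: [0.5129, 0.1128, 0.2194]
tool_rot: [[-0.892, 0.452, 0.006], [0.452, 0.892, 0.0], [-0.005, 0.003, -1.0]]
ft_force: [1.9, -1.7, 7.5]
grip_width: 0.0127
gripper_force: 30.5
p [0.5129 0.1128 0.2194] yawY 63.1 z [ 0.0059  0.0002 -1.    ] grip 0.0127 30.5 t 8.12 q [ -1.  20.  80.   0.  80. -64.]
F [ 1.865  -1.6749  7.4696] T [-0.0531 -0.4717  0.0241]
```

```bash
python3 -m jog '[[0,0,0,0,0,0,50],[0,0,0,0,0,0,50],[0,0,0,0,0,0,50],[0,0,0,0,0,-0.05,50],[0,0,0,0,0,-0.05,50],[0,0,0,0,0,-0.03,50]]' 30
python3 st.py
python3 - <<'E'
from h import *
np.set_printoptions(precision=4,suppress=True)
a=load('w1.png');t=load('top2.png')
hsv=cv2.cvtColor(a['pixels'],cv2.COLOR_RGB2HSV)
for n,e,lo,hi in(('orange',((79,119),(135,190)),(5,150,100),(18,255,255)),('green',((8,160),(43,233)),(45,90,40),(85,255,255))):
    _,_,st,ce=cv2.connectedComponentsWithStats(cv2.inRange(hsv,lo,hi))
    k=[(x,s[4]) for s,x in zip(st,ce) if 60<s[4]<2000]
    P=onz(a,e,.026);d=P[1]-P[0]
    print(n,[(x,w,onz(a,[x],.024)) for x,w in k],P,P.mean(0),np.linalg.norm(d),np.degrees(np.arctan2(d[1],d[0])))
E
```

```text
time_s: 8.88
position: [0.5118, 0.113, 0.3493]
tool_rot: [[-0.892, 0.452, 0.002], [0.452, 0.892, 0.0], [-0.002, 0.001, -1.0]]
ft_force: [0.1, -0.1, -0.2]
grip_width: 0.0427
gripper_force: 0.0
p [0.5118 0.113  0.3493] yawY 63.2 z [ 0.0024  0.0001 -1.    ] grip 0.0427 0.0 t 8.88 q [ -1.  16.  64.   0. 100. -64.]
F [ 0.0766 -0.1391 -0.1507] T [-0.014   0.0082  0.0151]
orange [(array([103.0886, 155.1519]), np.int32(395), array([[ 0.4192, -0.0057,  0.024 ]]))] [[ 0.3667 -0.006   0.026 ]
 [ 0.478   0.0072  0.026 ]] [0.4224 0.0006 0.026 ] 0.11208832734088767 6.740269469460105
green [(array([ 23.6975, 197.3704]), np.int32(486), array([[ 0.4124, -0.1445,  0.024 ]]))] [[ 0.361  -0.1289  0.026 ]
 [ 0.4675 -0.1514  0.026 ]] [ 0.4143 -0.1402  0.026 ] 0.10882943799498243 -11.916126478092282
```

```bash
python3 -m jog '[[0,0,0,-0.0114,-0.0387,0,60],[0,0,0,-0.0114,-0.0387,0.03,60],[0,0,0,-0.0114,-0.0387,0.04,60],[0,0,-0.146,0,0,0.03,60],[0,0,-0.146,0,0,0,60],[0,0,-0.146,0,0,0,60],[0,0,-0.146,0,0,0,60],[0,0,0,0,0,0,60],[0,0,0,0,0,0,60]]'
cat > cart.py <<'E'
from h import *
import sys
np.set_printoptions(precision=4,suppress=True)
f,col=sys.argv[1:3]
lo,hi={'orange':((5,150,100),(18,255,255)),'green':((45,90,40),(85,255,255))}[col]
a=snap('wrist',f);hsv=cv2.cvtColor(a['pixels'],cv2.COLOR_RGB2HSV)
m=cv2.inRange(hsv,lo,hi);_,lab,st,ce=cv2.connectedComponentsWithStats(m)
k=1+np.argmax(st[1:,4]);r=cv2.minAreaRect(np.argwhere(lab==k)[:,::-1].astype(np.float32))
P=onz(a,[ce[k]],.025)[0];bx=cv2.boxPoints(r)
q=onz(a,bx,.026);e=sorted([(np.linalg.norm(q[(i+1)%4]-q[i]),*(q[(i+1)%4]-q[i])) for i in range(4)])
print('band',ce[k],st[k],P,'edges',[(round(x[0],4),round(np.degrees(np.arctan2(x[2],x[1])),1)) for x in e])
s=observe();R=np.array(s['tool_rot']);p=np.array(s['position'])
print('tool-frame shift to centre',R.T@(P-p),'tcp proj',proj(a,[[p[0],p[1],.025]]))
E
python3 cart.py w2.png orange; python3 st.py
```

```text
time_s: 10.0
position: [0.4898, -0.0061, 0.2469]
tool_rot: [[-0.994, -0.112, -0.0], [-0.112, 0.994, 0.0], [0.0, 0.0, -1.0]]
ft_force: [0.8, -1.2, -0.3]
grip_width: 0.0515
gripper_force: 0.0
band [290.3346 120.5   ] [279 108  23  26 538] [ 0.4194 -0.0069  0.025 ] edges [(np.float64(0.0242), np.float64(96.5)), (np.float64(0.0247), np.float64(-83.5)), (np.float64(0.0269), np.float64(-173.8)), (np.float64(0.0269), np.float64(7.2))]
tool-frame shift to centre [0.0701 0.0072 0.2219] tcp proj [[283.8744 182.3007]]
p [ 0.4898 -0.0061  0.2469] yawY 96.5 z [-0.0001  0.0001 -1.    ] grip 0.0507 0.0 t 10.05 q [ -15.   15.   82.    0.   83. -111.]
F [-0.4727 -0.7737  0.7361] T [-0.0265  0.0335 -0.0188]
```

View pics/w2.png

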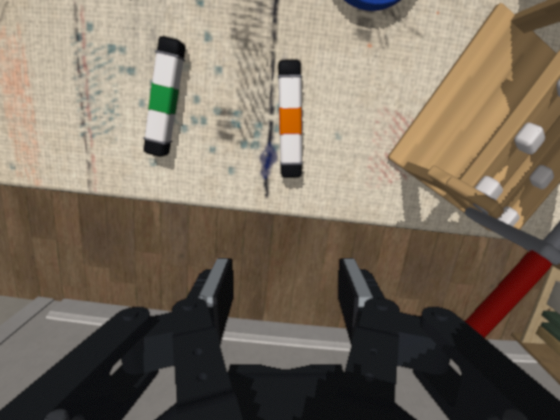

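```bash
python3 -m jog '[[0,0,0,0.035,0.0035,0.045,60],[0,0,0,0.035,0.0035,0.045,60],[0,0,0,0,0,0.05,60],[0,0,0,0,0,0.05,60],[0,0,0,0,0,0.035,60],[0,0,0,0,0,0.016,60],[0,0,0,0,0,0,60]]'
python3 st.py
python3 -m jog '[[0,0,0,0,0,0,0],[0,0,0,0,0,0,0],[0,0,0,0,0,0,0],[0,0,0,0,0,0,0]]' 90; python3 st.py
python3 -m jog '[[0,0,0,0,0,-0.03,0],[0,0,0,0,0,-0.05,0],[0,0,0,0,0,-0.05,0],[0,0,0,0,0,0,0],[0,0,0,0,0,0,0],[0,0,0,0,0,0,0]]' 90; python3 st.py
```

```text
time_s: 10.92
position: [0.4192, -0.0072, 0.0053]
tool_rot: [[-0.994, -0.114, -0.002], [-0.114, 0.994, 0.001], [0.002, 0.001, -1.0]]
ft_force: [0.1, 0.3, 1.1]
grip_width: 0.051
gripper_force: 0.0
p [ 0.4192 -0.0072  0.0053] yawY 96.5 z [-0.0021  0.0007 -1.    ] grip 0.051 0.0 t 10.93 q [ -17.   29.  112.    0.   39. -114.]
F [0.0673 0.3123 1.0904] T [-0.0231  0.02    0.0202]
time_s: 11.42
position: [0.4201, -0.0075, 0.0071]
tool_rot: [[-0.993, -0.115, 0.002], [-0.115, 0.993, -0.001], [-0.002, -0.001, -1.0]]
ft_force: [-0.7, 0.0, 6.5]
grip_width: 0.0239
gripper_force: 89.3
p [ 0.4201 -0.0075  0.0071] yawY 96.6 z [ 0.0023 -0.0008 -1.    ] grip 0.0239 89.3 t 11.43 q [ -17.   29.  112.   -0.   39. -114.]
F [-0.7435  0.0233  6.5206] T [-0.0824  0.1678  0.0842]
time_s: 12.18
position: [0.4188, -0.0071, 0.1348]
tool_rot: [[-0.993, -0.115, -0.003], [-0.115, 0.993, 0.001], [0.003, 0.001, -1.0]]
ft_force: [0.3, 0.3, -2.7]
grip_width: 0.0242
gripper_force: 90.5
p [ 0.4188 -0.0071  0.1348] yawY 96.6 z [-0.0027  0.0008 -1.    ] grip 0.0242 90.5 t 12.18 q [ -17.   15.  103.    0.   62. -114.]
F [ 0.2927  0.3156 -2.7066] T [ 0.0306  0.1295 -0.0261]
```

```bash
python3 -m jog '[[0,0,0,0,0,-0.041,0],[0,0,0,0,0,-0.041,0],[0,0,0,0,0,-0.041,0],[0,0,0,0,0,-0.041,0],[0,0,0,0,0,-0.041,0],[0,0,0,0,0,0,0],[0,0,0,0,0,0,0],[0,0,0,0,0,0,0]]' 90 >/dev/null; python3 st.py
python3 -m jog '[[0,0,0,-0.012,0.038,0,0],[0,0,0,-0.012,0.038,0,0],[0,0,0,-0.012,0.038,0,0],[0,0,0,-0.012,0.038,0,0],[0,0,0,-0.012,0.038,0,0],[0,0,0,-0.012,0.038,0,0],[0,0,0,-0.012,0.038,0,0],[0,0,0,0,0,0,0],[0,0,0,0,0,0,0]]' 90 >/dev/null; python3 st.py
```

```text
p [ 0.4192 -0.0072  0.3393] yawY 96.6 z [-0.0034  0.0011 -1.    ] grip 0.024 90.6 t 13.18 q [ -17.    5.   80.    0.   96. -114.]
F [ 0.515  -0.5678 -2.1502] T [0.0057 0.0811 0.0003]
p [0.4722 0.2663 0.34  ] yawY 96.6 z [-0.0018 -0.0008 -1.    ] grip 0.0239 90.8 t 14.3 q [ 17.  18.  62.  -0. 100. -80.]
F [-0.4362 -0.1215 -3.0463] T [ 0.042  0.046 -0.038]
```

```bash
cat > feel.py <<'E'
from h import *
np.set_printoptions(precision=3,suppress=True)
T=[];F=[]
for i in range(10):
    optics.get_image('wrist');s=observe();T.append(s['wrist_torque']);F.append(s['ft_force'])
T=np.array(T);R=np.array(s['tool_rot'])
print('T',T.mean(0),T.std(0)/3,'tool',R.T@T.mean(0),'F',np.mean(F,0))
E
python3 feel.py
```

```text
T [-0.019  0.069 -0.001] [0.014 0.011 0.007] tool [0.011 0.071 0.001] F [ 0.003 -0.24  -3.138]
```

```bash
python3 -m jog '[[0,0,-0.165,0,0,0,0],[0,0,-0.165,0,0,0,0],[0,0,-0.165,0,0,0,0],[0,0,-0.165,0,0,0,0],[0,0,-0.165,0,0,0,0],[0,0,-0.165,0,0,0,0],[0,0,0,0,0,0,0],[0,0,0,0,0,0,0],[0,0,0,0,0,0,0]]' 90 >/dev/null; python3 st.py; python3 feel.py
python3 -m jog '[[0,0.153,0,0,0,0,0],[0,0.153,0,0,0,0,0],[0,0.153,0,0,0,0,0],[0,0.153,0,0,0,0,0],[0,0,0,0,0,0,0],[0,0,0,0,0,0,0]]' 90; python3 st.py; python3 -c "
from h import *
np.set_printoptions(precision=4,suppress=True)
u=np.array([-.450,-.893,0]);u/=np.linalg.norm(u);c,s=np.cos(np.radians(35)),np.sin(np.radians(35))
sx=c*u+[0,0,s];sz=-s*u+[0,0,c]
st=observe();p=np.array(st['position']);R=np.array(st['tool_rot'])
t=np.array([.4494,.2217,.085])+.008*sx+.05*sz-.006*sz
print('sx,sz',sx,sz,'err',R[:,0]@sx,R[:,2]@sz);print('tool shift',R.T@(t-p),'world',t)"
```

```text
p [0.4724 0.2666 0.3409] yawY 153.2 z [ 0. -0. -1.] grip 0.0244 90.8 t 15.93 q [  17.   18.   62.   -0.  100. -136.]
F [ 0.4724 -0.3473 -2.3172] T [-0.0806  0.0555 -0.0528]
T [-0.08   0.038 -0.006] [0.012 0.009 0.006] tool [0.002 0.088 0.006] F [-0.094  0.094 -2.84 ]
time_s: 17.18
position: [0.4725, 0.2665, 0.3414]
tool_rot: [[-0.369, -0.894, -0.256], [-0.733, 0.449, -0.511], [0.571, -0.001, -0.821]]
ft_force: [-0.2, 0.3, -2.8]
grip_width: 0.0235
gripper_force: 90.8
p [0.4725 0.2665 0.3414] yawY 153.3 z [-0.256  -0.5108 -0.8207] grip 0.0235 90.8 t 17.18 q [  26.   33.   45.  -26.  128. -138.]
F [-0.1723  0.3417 -2.8387] T [ 0.3709 -0.2522  0.0151]
sx,sz [-0.3686 -0.7315  0.5736] [0.2581 0.5122 0.8192] err 0.9999962443479715 -0.9999955312680716
tool shift [-0.0972  0.0007  0.1952] world [0.4578 0.2384 0.1256]
```

Heavy end confirmed: the torque turned with the cartridge, and the heavy end now points downhill. Descending to 50 mm above the cradle.

```bash
python3 -m jog '[[0,0,0,-0.0195,0,0.039,0],[0,0,0,-0.0195,0,0.039,0],[0,0,0,-0.0195,0,0.039,0],[0,0,0,-0.0195,0,0.039,0],[0,0,0,-0.0195,0,0.039,0],[0,0,0,0,0,0,0]]' 90; python3 st.py; python3 -c "
from h import *
s=snap('side','s3.png');w=snap('wrist','w3.png')
b=cv2.imread('pics/s3.png')[165:365,205:405];v=cv2.imread('pics/w3.png')
c=np.hstack([cv2.resize(b,(420,420),interpolation=cv2.INTER_CUBIC),v[:,90:470]]);cv2.imwrite('pics/c3.png',c)"
```

```text
time_s: 17.92
position: [0.457, 0.2369, 0.1246]
tool_rot: [[-0.367, -0.893, -0.261], [-0.731, 0.451, -0.513], [0.575, 0.003, -0.818]]
ft_force: [0.7, -0.7, -1.5]
grip_width: 0.024
gripper_force: 90.8
p [0.457  0.2369 0.1246] yawY 153.2 z [-0.2611 -0.5126 -0.818 ] grip 0.024 90.8 t 17.93 q [  25.   39.   71.  -21.   99. -127.]
F [ 0.6656 -0.6682 -1.4879] T [ 0.4472 -0.1994 -0.0131]
```

View pics/c3.png

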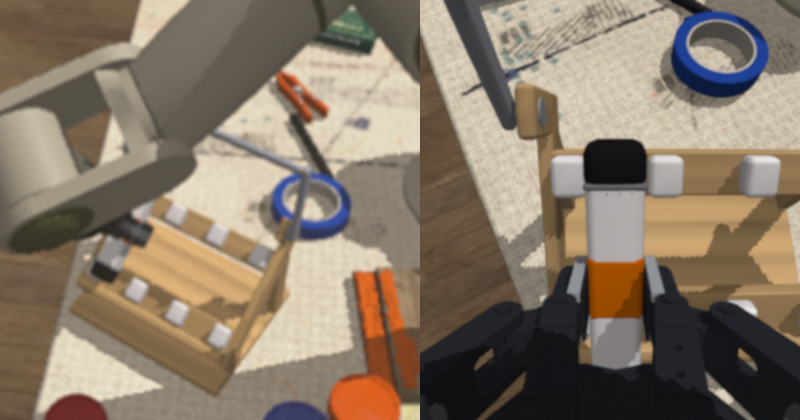

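```bash
cat > tf.py <<'E'
from h import *
np.set_printoptions(precision=4,suppress=True)
u=np.array([-.450,-.893,0]);u/=np.linalg.norm(u);c,s=np.cos(np.radians(35)),np.sin(np.radians(35))
sx=c*u+[0,0,s];sz=-s*u+[0,0,c];sy=np.cross(sz,sx)
st=observe();R=np.array(st['tool_rot']);p=np.array(st['position'])
d=p-np.array([.4494,.2217,.085])
print('Ftool',R.T@np.array(st['ft_force']),'in slot1',d@sx,d@sy,d@sz,'grip',st['grip_width'],'t',st['time_s'])
E
python3 tf.py
python3 -m jog '[[0,0,0,0,0,0.015,0],[0,0,0,0,0,0.015,0],[0,0,0,0,0,0.007,0],[0,0,0,0,0,0,0]]' 90 >/dev/null;python3 tf.py
python3 -m jog '[[0,0,0,0,0,0.004,0],[0,0,0,0,0,0,0]]' 90 >/dev/null;python3 tf.py
```

```text
Ftool [-1.2883 -0.8253  1.9006] in slot1 0.009007283140170975 0.0010169729285038874 0.04552785066312106 grip 0.0239900954921409 t 18.025
Ftool [-0.7575  0.4999  2.526 ] in slot1 0.008541858978195462 0.0007550406430135714 0.0076319237867019584 grip 0.0240159142214515 t 18.525
Ftool [-1.058  -1.4077  1.195 ] in slot1 0.008213226204200697 0.0006858233702687261 0.003029754127190868 grip 0.02406527586344122 t 18.775
```

```bash
for i in 1 2 3; do python3 -m jog '[[0,0,0,0,0,0.003,0],[0,0,0,0,0,0,0]]' 90 >/dev/null;python3 tf.py; done
```

```text
Ftool [  1.9333   3.9699 -22.3996] in slot1 0.00816287635346467 0.0007224910415681282 0.0029060187096688517 grip 0.023761231381773457 t 19.025
Ftool [  4.5466  10.169  -43.7811] in slot1 0.008089340974899668 0.0007539916051057953 0.0028590963614663952 grip 0.023910054948425467 t 19.275
Ftool [  7.2303  14.4142 -65.1848] in slot1 0.008071284080255649 0.0008083611034620274 0.0027467269528784893 grip 0.0236830839844991 t 19.525
```

```bash
python3 -m jog '[[0,0,0,0,0,-0.006,0],[0,0,0,0,0,-0.002,0],[0,0,0,0,0,0,0]]' 90 >/dev/null;python3 tf.py; python3 -c "
from h import *
s=snap('side','s4.png');w=snap('wrist','w4.png')
b=cv2.imread('pics/s4.png')[235:365,225:355];v=cv2.imread('pics/w4.png')
c=np.hstack([cv2.resize(b,(420,420),interpolation=cv2.INTER_CUBIC),v[:,90:470]]);cv2.imwrite('pics/c4.png',c)"
```

```text
Ftool [  0.3516   3.0968 -12.9099] in slot1 0.008179913089811025 0.0005981651054627237 0.002942271567335115 grip 0.023956102105245857 t 19.9
```

View pics/c4.png

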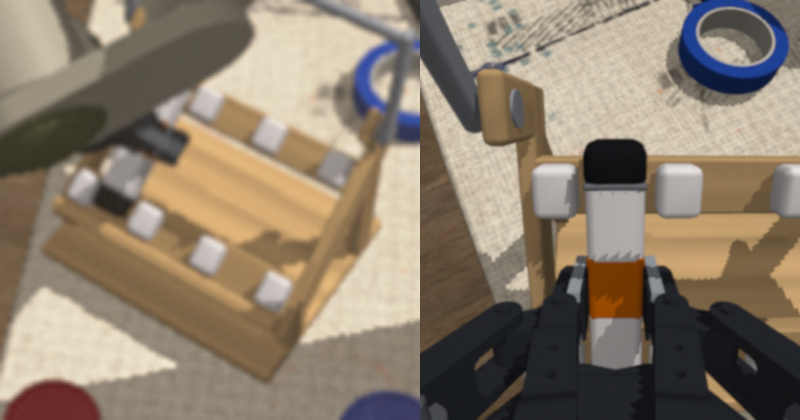

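```bash
python3 -m jog '[[0,0,0,0,0.001,-0.001,0]]' 90 >/dev/null; for i in 1 2 3 4; do python3 -m jog '[[0,0,0,-0.003,0,0,0],[0,0,0,0,0,0,0]]' 90 >/dev/null;python3 tf.py; done
```

```text
Ftool [ 3.046   0.072  -8.6992] in slot1 0.005581651508404035 -0.00032334196368265976 0.0029465941297407154 grip 0.024124632743351315 t 20.375
Ftool [ 3.2835 -0.6349 -7.6201] in slot1 0.0026510011358491766 -0.00037842663856191435 0.0029639565647895856 grip 0.023640928411469784 t 20.625
Ftool [ 9.6014  1.0015 -9.0841] in slot1 0.0007539727678143926 -0.0004039956328701111 0.002923863797612186 grip 0.02378170884205523 t 20.875
Ftool [ 28.7759   0.2132 -11.6506] in slot1 0.0007203338779927053 -0.0004623943406764651 0.002968901825087368 grip 0.024446672794742455 t 21.125
```

```bash
python3 -m jog '[[0,0,0,0.0025,0,0,0],[0,0,0,0,0,0,45],[0,0,0,0,0,0,45],[0,0,0,0,0,0,45]]' 90 >/dev/null;python3 tf.py
python3 -m jog '[[0,0,0,0,0,-0.02,45],[0,0,0,0,0,-0.04,45],[0,0,0,0,0,-0.04,45],[0,0,0,0,0,0,45]]' >/dev/null;python3 tf.py; python3 -c "
from h import *
w=snap('wrist','w5.png')"
```

```text
Ftool [-0.0326 -0.155   0.2327] in slot1 -0.001443605374050338 -0.0007707574623464072 0.0020543345369585225 grip 0.03817708384829431 t 21.625
Ftool [-1.1955 -0.1655  0.6145] in slot1 -0.0018333869159374544 -0.0004755140369077461 0.10450516019692198 grip 0.03878055735175451 t 22.125
```

View pics/w5.png

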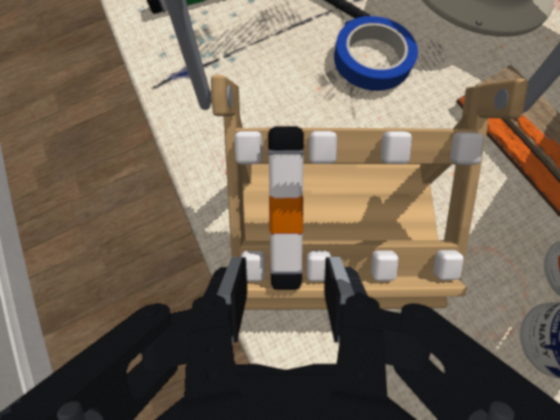

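Orange lies home against the stop between the fins, cap ends at (286,138) and (287,282). Now the green one.

```bash
python3 -m jog '[[0,0,0,0.0258,0,-0.037,45],[0,0,0,0.0258,0,-0.037,45],[0,0,0,0.0258,0,-0.037,45],[0,0,0,0.0258,0,-0.037,45],[0,-0.153,0,0,0,0,60],[0,-0.153,0,0,0,0,60],[0,-0.153,0,0,0,0,60],[0,-0.153,0,0,0,0,60],[0,0,0,0,0,0,60]]' >/dev/null;python3 st.py
python3 -m jog '[[0,0,0,0.0433,-0.0223,0,60],[0,0,0,0.0433,-0.0223,0,60],[0,0,0,0.0433,-0.0223,0,60],[0,0,0,0.0433,-0.0223,0,60],[0,0,0,0.0433,-0.0223,0,60],[0,0,0,0.0433,-0.0223,0,60],[0,0,0,0.0433,-0.0223,0,60],[0,0,0,0.0433,-0.0223,0,60],[0,0,0,0.0433,-0.0223,0,60]]' >/dev/null
python3 -m jog '[[0,0,0.164,0,0,0.02,60],[0,0,0.164,0,0,0.02,60],[0,0,0.164,0,0,0.02,60],[0,0,0.164,0,0,0.02,60],[0,0,0.164,0,0,0.02,60],[0,0,0.164,0,0,0,60],[0,0,0.164,0,0,0,60],[0,0,0.164,0,0,0,60],[0,0,0,0,0,0,60],[0,0,0,0,0,0,60]]' >/dev/null
python3 st.py;python3 cart.py w6.png green
```

```text
p [0.4751 0.2744 0.3483] yawY 153.2 z [-0.0014 -0.001  -1.    ] grip 0.0515 0.0 t 23.3 q [  18.   19.   60.   -0.  101. -136.]
F [-0.6136 -0.0216  0.3969] T [-0.0006  0.01   -0.0156]
p [ 0.4981 -0.0687  0.2478] yawY 70.4 z [-0.0122 -0.0461 -0.9989] grip 0.0513 0.0 t 25.68 q [-20.  17.  80.  -3.  84. -90.]
F [-0.5989  0.629   0.2844] T [-0.016  -0.0041 -0.0083]
band [201.0219 134.2631] [186 121  30  28 593] [ 0.411  -0.1501  0.025 ] edges [(np.float64(0.0278), np.float64(-8.3)), (np.float64(0.0282), np.float64(170.5)), (np.float64(0.0293), np.float64(83.1)), (np.float64(0.0299), np.float64(-96.3))]
tool-frame shift to centre [ 0.0555 -0.0953  0.2274] tcp proj [[293.0047 181.9025]]
```

```bash
cat > go.py <<'E'
from h import *
import sys
from scipy.spatial.transform import Rotation as Ro
np.set_printoptions(precision=4,suppress=True)
x,y,z,yaw=map(float,sys.argv[1:5])
s=observe();R=np.array(s['tool_rot']);p=np.array(s['position']);a=np.radians(yaw)
Y=np.array([np.cos(a),np.sin(a),0]);Z=np.array([0,0,-1.]);T=np.c_[np.cross(Y,Z),Y,Z]
print('turn',Ro.from_matrix(R.T@T).as_rotvec(),'shift before',R.T@(np.array([x,y,z])-p),'shift after',T.T@(np.array([x,y,z])-p))
E
python3 go.py .411 -.150 .248 80
python3 - <<'E'
from h import *
a=load('w2.png');P=onz(a,[(171,42),(158,150)],.026);d=P[1]-P[0];print(P.mean(0),np.degrees(np.arctan2(d[1],d[0])))
a=load('w6.png');g=cv2.cvtColor(a['pixels'],cv2.COLOR_RGB2HSV);m=cv2.inRange(g,(0,0,185),(180,40,255))
m[:,:]=m*(np.abs(np.add.outer(np.zeros(420),np.arange(560))-201)<60)*(np.add.outer(np.arange(420),np.zeros(560))<230)
_,lab,st,ce=cv2.connectedComponentsWithStats(m)
k=[c for c,s in zip(ce[1:],st[1:]) if s[4]>150];s=[s for s in st[1:] if s[4]>150];print(k,s)
if len(k)==2:
  P=onz(a,k,.026);d=P[1]-P[0];print(P.mean(0),np.degrees(np.arctan2(d[1],d[0])))
E
```

```text
turn [-0.0477  0.     -0.1679] shift before [ 0.0547 -0.1058  0.0046] shift after [ 0.0716 -0.0953 -0.0002]
[ 0.41031345 -0.14798194  0.026     ] -6.063751797124735
[array([193.46663615, 147.37060776]), array([207.95876289,  57.10309278]), array([231.53787879,  91.        ])] [array([ 142,   23,  119,  207, 8737], dtype=int32), array([195,  47,  33,  23, 291], dtype=int32), array([215,  68,  41,  47, 660], dtype=int32)]
```

```bash
python3 -m jog '[[-0.024,0,-0.1,0,0,0,60],[-0.024,0,-0.1,0,0,0,60],[0,0,0,0.024,-0.032,0,60],[0,0,0,0.024,-0.032,0,60],[0,0,0,0.024,-0.031,0,60],[0,0,0,0,0,0,60],[0,0,0,0,0,0,60]]' >/dev/null
python3 st.py;python3 cart.py w7.png green
```

```text
p [ 0.4134 -0.152   0.2479] yawY 81.7 z [ 0.0001  0.0005 -1.    ] grip 0.0515 0.0 t 26.6 q [ -36.   10.   89.    0.   82. -117.]
F [-0.3766  0.1723 -0.0494] T [-0.0617  0.0238  0.0309]
band [58.3167 24.4809] [ 44   0  34  51 761] [ 0.2055 -0.3676  0.025 ] edges [(np.float64(0.0376), np.float64(78.0)), (np.float64(0.0386), np.float64(-101.0)), (np.float64(0.0501), np.float64(-15.9)), (np.float64(0.0508), np.float64(163.0))]
tool-frame shift to centre [ 0.1749 -0.2435  0.2227] tcp proj [[284.0178 182.4818]]
```

View pics/w7.png

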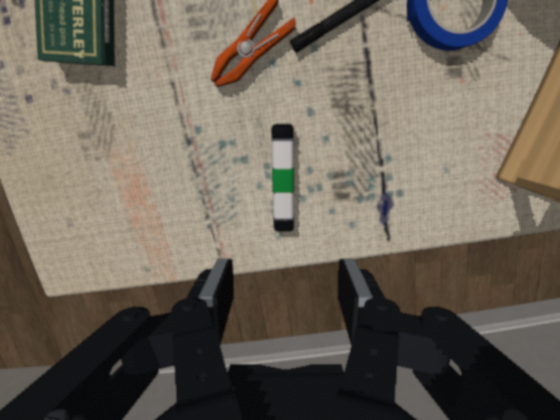

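Green is at (283,180), upright in the image and under the TCP (284,182). Down, grip, lift and feel.

```bash
python3 -m jog '[[0,0,0,0.003,0.001,0.05,60],[0,0,0,0,0,0.05,60],[0,0,0,0,0,0.05,60],[0,0,0,0,0,0.05,60],[0,0,0,0,0,0.03,60],[0,0,0,0,0,0.012,60],[0,0,0,0,0,0,60]]' >/dev/null
python3 st.py
python3 -m jog '[[0,0,0,0,0,0,0],[0,0,0,0,0,0,0],[0,0,0,0,0,0,0],[0,0,0,0,0,0,0]]' 90 >/dev/null; python3 st.py
python3 -m jog '[[0,0,0,0,0,-0.03,0],[0,0,0,0,0,-0.05,0],[0,0,0,0,0,-0.05,0],[0,0,0,0,0,-0.05,0],[0,0,0,0,0,-0.05,0],[0,0,0,0,0,-0.05,0],[0,0,0,0,0,-0.05,0],[0,0,0,0,0,0,0],[0,0,0,0,0,0,0],[0,0,0,0,0,0,0]]' 90 >/dev/null; python3 st.py; python3 feel.py
```

```text
p [ 0.4105 -0.1503  0.0057] yawY 81.8 z [-0.0008  0.0009 -1.    ] grip 0.0509 0.0 t 27.52 q [ -36.   30.  109.    0.   41. -117.]
F [-0.0382 -0.3333  0.2187] T [-0.0608 -0.0396  0.0513]
p [ 0.411  -0.1511  0.0073] yawY 81.7 z [ 0.0025 -0.0015 -1.    ] grip 0.0239 89.6 t 28.02 q [ -36.   30.  109.    0.   41. -117.]
F [0.1419 1.0336 8.9821] T [ 0.0303  0.1352 -0.041 ]
p [ 0.4098 -0.1504  0.3345] yawY 81.7 z [-0.0028  0.0024 -1.    ] grip 0.0242 89.5 t 29.27 q [ -36.    7.   78.    0.   95. -117.]
F [-0.2608  0.5893 -2.5491] T [0.0107 0.1393 0.0106]
T [ 0.015  0.083 -0.007] [0.007 0.01  0.009] tool [-0.002  0.085  0.007] F [ 0.056  0.064 -3.078]
```

```bash
python3 -m jog '[[0,0,0,0.0044,0.041,0,0],[0,0,0,0.0044,0.041,0,0],[0,0,0,0.0044,0.041,0,0],[0,0,0,0.0044,0.041,0,0],[0,0,0,0.0044,0.041,0,0],[0,0,0,0.0044,0.041,0,0],[0,0,0,0.0044,0.041,0,0],[0,0,0,0.0044,0.041,0,0],[0,0,0,0.0044,0.041,0,0],[0,0,0,0.0044,0.041,0,0]]' 90 >/dev/null
python3 -m jog '[[0,0,0,0.0044,0.041,0,0],[0,0,-0.156,0,0,0,0],[0,0,-0.156,0,0,0,0],[0,0,-0.156,0,0,0,0],[0,0,-0.156,0,0,0,0],[0,0,-0.156,0,0,0,0],[0,0,-0.156,0,0,0,0],[0,0,-0.156,0,0,0,0],[0,0,-0.156,0,0,0,0],[0,0,0,0,0,0,0]]' 90 >/dev/null; python3 st.py; python3 feel.py
python3 -m jog '[[0,0.153,0,0,0,0,0],[0,0.153,0,0,0,0,0],[0,0.153,0,0,0,0,0],[0,0.153,0,0,0,0,0],[0,0,0,0,0,0,0],[0,0,0,0,0,0,0]]' 90 >/dev/null; python3 st.py
cat > go2.py <<'E'
from h import *
from scipy.spatial.transform import Rotation as Ro
np.set_printoptions(precision=4,suppress=True)
u=np.array([-.450,-.893,0]);u/=np.linalg.norm(u);c,s=np.cos(np.radians(35)),np.sin(np.radians(35))
sx=c*u+[0,0,s];sz=-s*u+[0,0,c];sy=np.cross(sz,sx)
st=observe();p=np.array(st['position']);R=np.array(st['tool_rot']);T=np.c_[sx,-sy,-sz]
d=p-np.array([.4494,.2217,.085])+.056*sy
print('turn',Ro.from_matrix(R.T@T).as_rotvec(),'in slot2',np.array([d@sx,d@sy,d@sz]),'Ftool',R.T@np.array(st['ft_force']))
E
python3 go2.py
```

```text
p [0.4275 0.3025 0.336 ] yawY 153.1 z [-0.0005  0.0005 -1.    ] grip 0.0239 89.8 t 32.27 q [  22.   16.   66.    0.   98. -131.]
F [-0.3413  1.0724 -2.7934] T [-0.0579  0.0287  0.0065]
T [-0.071  0.032 -0.006] [0.011 0.007 0.008] tool [0.003 0.078 0.006] F [ 0.27  -0.031 -3.113]
p [0.4276 0.3025 0.3365] yawY 153.2 z [-0.2574 -0.5097 -0.8209] grip 0.0241 89.8 t 33.52 q [  31.   32.   48.  -23.  128. -132.]
F [ 0.4662  0.3342 -2.4127] T [ 0.3868 -0.2182  0.0444]
turn [ 0.0005  0.0031 -0.0009] in slot2 [0.0932 0.0002 0.2418] Ftool [-1.7951 -0.2651  1.6904]
```

```bash
python3 -m jog '[[0,0,0,-0.014,0,0.036,0],[0,0,0,-0.014,0,0.036,0],[0,0,0,-0.014,0,0.036,0],[0,0,0,-0.014,0,0.036,0],[0,0,0,-0.014,0,0.036,0],[0,0,0,-0.014,0,0.036,0],[0,0,0,0,0,0,0]]' 90 >/dev/null; python3 go2.py
python3 -m jog '[[0,0,0,0,0,0.01,0],[0,0,0,0,0,0.005,0],[0,0,0,0,0,0,0]]' 90 >/dev/null; python3 go2.py
for i in 1 2 3; do python3 -m jog '[[0,0,0,0,0,0.003,0],[0,0,0,0,0,0,0]]' 90 >/dev/null; python3 go2.py; done
```

```text
turn [ 0.0035 -0.0011 -0.0011] in slot2 [ 0.0099 -0.0004  0.0246] Ftool [-1.7614 -0.0511  2.6532]
turn [ 0.0007  0.0002 -0.0009] in slot2 [ 0.0093 -0.      0.0108] Ftool [-1.7195 -0.9181  2.6437]
turn [ 0.001  -0.0008 -0.0004] in slot2 [ 0.0091 -0.0002  0.0074] Ftool [-1.1606  0.0808  2.9442]
turn [ 0.0013 -0.0011 -0.0003] in slot2 [ 0.0092 -0.0002  0.0042] Ftool [-2.9426 -0.4613  2.0613]
turn [-0.0004  0.0021 -0.0012] in slot2 [ 0.009 -0.     0.003] Ftool [  1.8446   3.4856 -11.2278]
```

Contact at the expected depth. Now slide down to the stop.

```bash
for i in 1 2 3; do python3 -m jog '[[0,0,0,-0.003,0,0,0],[0,0,0,0,0,0,0]]' 90 >/dev/null;python3 go2.py; done
```

```text
turn [-0.0011  0.0003 -0.0017] in slot2 [0.0067 0.0003 0.003 ] Ftool [  5.4498   1.5258 -11.3084]
turn [-0.0014  0.0003 -0.0019] in slot2 [0.0037 0.0005 0.0031] Ftool [  5.3441  -0.2227 -10.3294]
turn [-0.0013 -0.0026 -0.0022] in slot2 [0.0019 0.0005 0.003 ] Ftool [ 12.9099   0.3954 -11.8323]
```

```bash
python3 -m jog '[[0,0,0,-0.001,0,0,0],[0,0,0,0,0,0,0],[0,0,0,0.001,0,0,45],[0,0,0,0,0,0,45],[0,0,0,0,0,0,45],[0,0,0,0,0,0,45]]' 90 >/dev/null;python3 go2.py
python3 -m jog '[[0,0,0,0,0,-0.02,45],[0,0,0,0,0,-0.04,45],[0,0,0,0,0,-0.04,45],[0,0,0,0,0,0,45]]' >/dev/null;python3 st.py; python3 -c "
from h import *
w=snap('wrist','w8.png')"
```

```text
turn [ 0.0011 -0.0009 -0.0003] in slot2 [-0.     -0.0001  0.0013] Ftool [-0.074  -0.0322 -0.344 ]
p [0.4265 0.3    0.1695] yawY 153.3 z [-0.2554 -0.5105 -0.8211] grip 0.0383 0.0 t 37.52 q [  31.   37.   66.  -19.  107. -123.]
F [ 0.074  -0.285  -0.0542] T [ 0.2467 -0.0999 -0.0198]
```

View pics/w8.png

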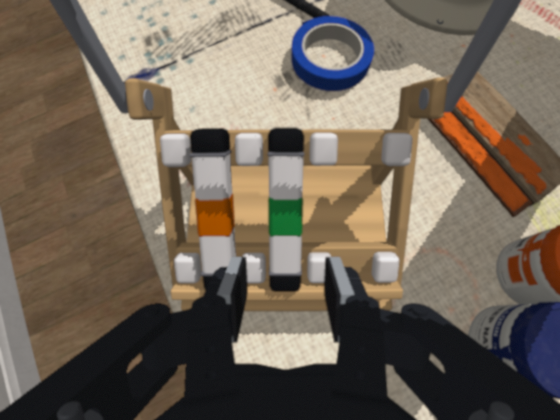

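Both are home. Back to the lever grip.

```bash
python3 -m jog '[[0,0,0,0.0258,0,-0.037,50],[0,0,0,0.0258,0,-0.037,50],[0,0,0,0.0258,0,-0.037,50],[0,0,0,0.0258,0,-0.037,50],[0,-0.153,0,0,0,0,50],[0,-0.153,0,0,0,0,50],[0,-0.153,0,0,0,0,50],[0,-0.153,0,0,0,0,50],[0,0,0,0,0,0,50]]' >/dev/null
python3 -m jog '[[0,0,0.1745,0,0,0,50],[0,0,0.1745,0,0,0,50],[0,0,0.1745,0,0,0,50],[0,0,0.1745,0,0,0,50],[0,0,0.1745,0,0,0,50],[0,0,0.1745,0,0,0,50],[0,0,0.1745,0,0,0,50],[0,0,0.1745,0,0,0,50],[0,0,0.1745,0,0,0,50],[0,0,0,0,0,0,50]]' >/dev/null
python3 -m jog '[[0,0,0,-0.0323,-0.0256,0,50],[0,0,0,-0.0323,-0.0256,0,50],[0,0,0,-0.0323,-0.0256,0,50],[0,0,0,-0.0323,-0.0256,0,50],[0,0,0,-0.0323,-0.0256,0,50],[0,0,0,0,0,0,50],[0,0,0,0,0,0,50]]' >/dev/null;python3 st.py; python3 go.py .5129 .1128 .2194 63.1; python3 -c "
from h import *
w=snap('wrist','w9.png')"
```

```text
p [0.5122 0.1126 0.3479] yawY 63.3 z [-0.002   0.0003 -1.    ] grip 0.0428 0.0 t 40.83 q [ -1.  16.  64.   0. 100. -64.]
F [-0.1261  0.8335 -0.1217] T [ 0.0467  0.0441 -0.001 ]
turn [-0.0006 -0.002   0.0044] shift before [-0.0008  0.0006  0.1285] shift after [-0.0005  0.0005  0.1285]
```

View pics/w9.png

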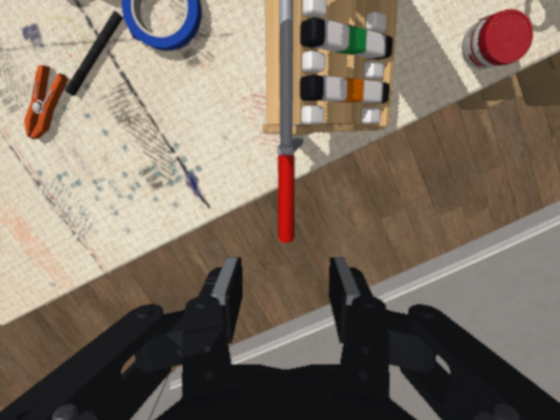

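```bash
python3 -m jog '[[0,0,0,0,0,0.045,50],[0,0,0,0,0,0.045,50],[0,0,0,0,0,0.038,50],[0,0,0,0,0,0,50],[0,0,0,0,0,0,0],[0,0,0,0,0,0,0],[0,0,0,0,0,0,0],[0,0,0,0,0,0,0]]' 30 >/dev/null; python3 st.py
python3 -m jog '[[0,0,0,0,0.008,-0.001,0],[0,0,0,0,0.0085,0.0006,0],[0,0,0,0,0.0085,0.0006,0],[0,0,0,0,0.0083,0.0023,0],[0,0,0,0,0.0083,0.0023,0],[0,0,0,0,0.0076,0.0038,0],[0,0,0,0,0.0076,0.0038,0]]' 30 >/dev/null; python3 st.py
```

```text
p [0.513  0.1124 0.2222] yawY 63.2 z [ 0.0034  0.0009 -1.    ] grip 0.013 30.1 t 41.88 q [ -1.  20.  79.   0.  81. -64.]
F [-0.7968  1.0311  7.2789] T [0.2291 0.0612 0.031 ]
p [0.5382 0.1631 0.2078] yawY 63.2 z [-0.0001  0.0001 -1.    ] grip 0.0127 31.3 t 42.75 q [  5.  24.  75.   0.  81. -58.]
F [-1.4379 -5.3156  4.1019] T [-0.9523  0.2957  0.0618]
```

```bash
python3 -m jog '[[0,0,0,0,0.0062,0.0053,0],[0,0,0,0,0.0062,0.0053,0],[0,0,0,0,0.0052,0.0065,0],[0,0,0,0,0.0052,0.0065,0],[0,0,0,0,0.0042,0.0075,0],[0,0,0,0,0.0042,0.0075,0]]' 30 >/dev/null; python3 st.py
python3 -m jog '[[0,0,0,0,0.0026,0.0081,0],[0,0,0,0,0.0026,0.0081,0],[0,0,0,0,0.0009,0.0085,0],[0,0,0,0,0.0009,0.0085,0],[0,0,0,0,-0.0015,0.0085,0],[0,0,0,0,-0.0015,0.0085,0]]' 30 >/dev/null; python3 st.py
```

```text
p [0.5523 0.1914 0.1691] yawY 63.2 z [ 0.0007  0.0013 -1.    ] grip 0.0125 33.8 t 43.5 q [  7.  28.  75.   0.  77. -56.]
F [ 1.8053 -1.4997  2.6748] T [-0.5298 -0.0569  0.0341]
p [0.5561 0.1984 0.1196] yawY 63.2 z [ 0.0075  0.009  -0.9999] grip 0.0131 36.8 t 44.25 q [  8.  31.  78.   0.  70. -55.]
F [11.8649 22.3348  1.3341] T [ 3.0355 -1.7378  0.0756]
```

```bash
python3 -m jog '[[0,0,0,0,0.001,0.0082,0],[0,0,0,0,-0.001,0.0082,0],[0,0,0,0,0,0,0]]' 30 >/dev/null; python3 st.py
python3 -m jog '[[0,0,0,0,-0.001,0.003,0],[0,0,0,0,0,0,0]]' 30 >/dev/null; python3 st.py
```

```text
p [0.5546 0.1958 0.1019] yawY 63.2 z [ 0.0016  0.0032 -1.    ] grip 0.0128 37.0 t 44.62 q [  8.  32.  79.   0.  68. -55.]
F [ 5.5946  6.0101 -1.9813] T [ 0.7432 -0.8591  0.03  ]
p [0.5542 0.1951 0.0992] yawY 63.2 z [ 0.0022  0.0036 -1.    ] grip 0.0131 37.2 t 44.88 q [  8.  32.  80.   0.  68. -56.]
F [ 8.2089  7.9088 -1.4805] T [ 0.8276 -0.9471 -0.0081]
```

```bash
for i in 1 2 3; do python3 -m jog '[[0,0,0,0,-0.001,0.003,0],[0,0,0,0,0,0,0]]' 30 >/dev/null; python3 st.py; done
```

```text
p [0.5538 0.1942 0.0962] yawY 63.2 z [ 0.0022  0.0037 -1.    ] grip 0.0126 37.4 t 45.12 q [  8.  33.  80.   0.  67. -56.]
F [ 7.5202  7.1202 -1.7138] T [ 0.8559 -0.9312  0.0101]
p [0.5533 0.1932 0.0931] yawY 63.2 z [ 0.002   0.0035 -1.    ] grip 0.0126 37.6 t 45.38 q [  8.  33.  80.   0.  67. -56.]
F [ 7.1211  7.0547 -1.8017] T [ 0.7857 -0.9301  0.0596]
p [0.5528 0.1922 0.0901] yawY 63.2 z [ 0.0018  0.0032 -1.    ] grip 0.0126 37.8 t 45.62 q [  8.  33.  81.   0.  67. -56.]
F [ 7.0065  6.1788 -2.3631] T [ 0.6003 -0.8828  0.0421]
```

```bash
for i in 1 2 3; do python3 -m jog '[[0,0,0,0,-0.001,0.003,0],[0,0,0,0,0,0,0]]' 30 >/dev/null; python3 st.py; done; python3 -c "
from h import *
w=snap('wrist','w10.png');b=snap('side','s10.png');t=snap('top','t10.png')
v=cv2.imread('pics/w10.png');b=cv2.imread('pics/s10.png')[225:365,215:355]
cv2.imwrite('pics/c10.png',np.hstack([cv2.resize(b,(420,420),interpolation=cv2.INTER_CUBIC),v[:,90:470]]))"
```

```text
p [0.5522 0.191  0.0871] yawY 63.2 z [ 0.0013  0.0027 -1.    ] grip 0.013 38.0 t 45.88 q [  7.  33.  81.   0.  66. -56.]
F [ 6.5181  5.3913 -1.3553] T [ 0.4042 -0.7574  0.0214]
p [0.5519 0.1904 0.0852] yawY 63.2 z [ 0.0026  0.0032 -1.    ] grip 0.0131 38.8 t 46.12 q [  7.  33.  81.   0.  66. -56.]
F [3.5932 4.4651 7.0559] T [ 0.6768 -0.433  -0.0138]
p [0.552  0.1904 0.0848] yawY 63.2 z [ 0.0061  0.0048 -1.    ] grip 0.0124 40.3 t 46.38 q [  7.  33.  81.   0.  65. -56.]
F [-1.9823  8.0031 25.3755] T [1.0786 0.3935 0.023 ]
```

View pics/c10.png

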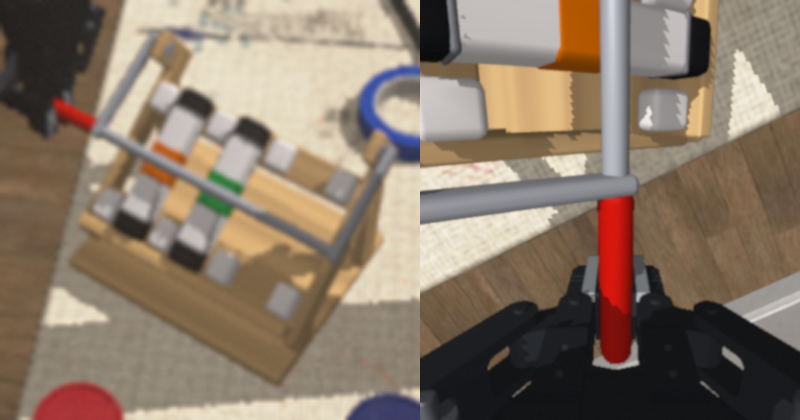

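The hard stop was felt with 25 N at the grip. Releasing and backing off.

```bash
python3 -m jog '[[0,0,0,0,0,0,50],[0,0,0,0,0,0,50],[0,0,0,0,0,0,50],[0,0,0,0,0,-0.03,50],[0,0,0,0,0,-0.05,50],[0,0,0,0,0,-0.05,50],[0,0,0,0,0,-0.05,50],[0,0,0,0.03,-0.05,0,50]]' >/dev/null
python3 -m jog '[[0,0,0,0.03,-0.05,0,50],[0,0,0,0.03,-0.05,0,50],[0,0,0,0.03,-0.05,0,50],[0,0,0,0.03,-0.05,0,50],[0,0,0,0.03,-0.05,0,50],[0,0,0,0,0,0,50],[0,0,0,0,0,0,50]]' >/dev/null; python3 st.py
python3 - <<'E'
from h import *
t=snap('top','t11.png');b=snap('side','s11.png')
for n in (t,b):
  h=cv2.cvtColor(n['pixels'],cv2.COLOR_RGB2HSV);m=cv2.inRange(h,(0,170,80),(4,255,255))|cv2.inRange(h,(174,170,80),(180,255,255))
  _,_,st,ce=cv2.connectedComponentsWithStats(m);print([(c.round(1),s) for c,s in zip(ce[1:],st[1:]) if s[4]>15])
A=cv2.resize(cv2.imread('pics/t11.png')[165:285,165:285],(400,400),interpolation=cv2.INTER_CUBIC)
B=cv2.resize(cv2.imread('pics/s11.png')[225:365,215:355],(400,400),interpolation=cv2.INTER_CUBIC)
cv2.imwrite('pics/c11.png',np.hstack([A,B]))
E
```

```text
p [0.2551 0.0013 0.2619] yawY 63.2 z [ 0.0003  0.0006 -1.    ] grip 0.0424 0.0 t 48.4 q [-27. -12. 108.   0.  85. -90.]
F [-0.104  -0.4347  0.5259] T [ 0.0657 -0.0082  0.0507]
[(array([ 43.3, 145.3]), array([ 39, 139,  10,  15,  57], dtype=int32)), (array([230.9, 183.4]), array([226, 175,  10,  18,  40], dtype=int32))]
[(array([233.9, 260.5]), array([223, 254,  23,  14,  90], dtype=int32)), (array([239.4, 377.6]), array([236, 376,   8,   4,  18], dtype=int32))]
```

View pics/c11.png

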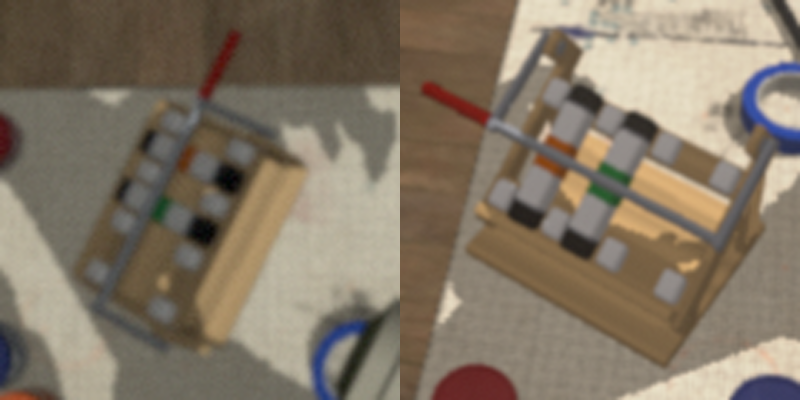

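Run:
```python
from h import *
np.set_printoptions(precision=4,suppress=True)
def c(n,box):
  n=load(n);h=cv2.cvtColor(n['pixels'],cv2.COLOR_RGB2HSV);m=cv2.inRange(h,(0,150,80),(5,255,255))|cv2.inRange(h,(174,150,80),(180,255,255))
  q=np.zeros_like(m);a,b,e,f=box;q[b:f,a:e]=m[b:f,a:e];y,x=np.nonzero(q);return n,(x.mean(),y.mean())
for t,s in(('top1.png','side1.png'),('t11.png','s11.png')):
  print(tri(*c(t,(220,165,245,200)),*c(s,(215,245,255,280))))
```

```text
(array([0.5468, 0.1966, 0.1211]), np.float64(0.003719209169421265))
(array([0.5451, 0.1937, 0.1123]), np.float64(0.0031594999823549527))
```

```bash
python3 -c "
from rig import job;print(job.close_job())"
```

```text
the job is handed in; nothing more can be done
None
```

The job is handed in, though `close_job()` gave no verdict: the orange and green cartridges (the only two on the table) lie home in the far and middle cradles, heavy ends low, the clamp lever is shut against its stop, and the red-lidded jar was left alone.

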